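# Clamp a solenoid module in its nest with the sliding-arm bar clamp

## Task

Clamp the black solenoid module that lies in the nest of the table clamp: gently slide the clamp's red arm down its bar until the rubber shoe rests on the module, then screw the orange handle clockwise until the arm tilts, binds on the bar and grips the module firmly, with about 45 N (anything from 30 to 60 N will do once you have let go). Do not press the module with more than 40 N while the arm is still level, nor ever with more than 100 N; leave it in its nest and the can and the other solenoid modules where they are.

Things in the scene. Friction and masses are not known exactly. Their poses are not given: they have to be found in the camera images.
- clamp_base: table clamp bolted down: dark steel base plate 185 x 125 x 12 mm. Origin on the table under the axis of the screw spindle; x points from the spindle to the upright steel bar (22 x 10 mm, 90 mm away, with a cap that tops out at z = 174 mm), z up. Around the origin, on the plate (z = 12 mm), four 10 mm high aluminium strips form a nest for the module with 2 mm room all round
- clamp_slide (a joint): height of the red arm on its bar, m; grows upward, 0 is its lowest place. It stays where it is left: 3.5 N push it down, 13 N up. Pushed down at the handle it slides freely; pushed up at the spindle it tilts and bites the bar, unless the handle is held so that it cannot tilt. With the screw back the shoe meets the module at 0.012 to 0.024 (see clamp_spindle), 0.005 higher per radian of screw
- clamp_tilt (a joint): tilt of the red arm, rad: 0 is level, its spindle end lifts as it grows; it starts to bite at about 0.01 and reaches 0.02 to 0.03 when the clamp is tight
- clamp_handle (a joint): angle of the orange handle, rad, 0 to 4.0; grows clockwise from above = tightening. Each radian drives spindle and shoe 5 mm out of the arm; the handle does not sink. While turning it resists with 0.32 N m of thread friction plus 0.005 N m per N of clamping force (0.55 N m at 45 N); just after a stop, still held, some 0.1 to 0.17 less is felt. It stays where it is left, does not unwind
- handle_grip (a point): middle of the handle's orange grip bar, 56 mm long (point x), 12 mm thick (point y), 16 mm high (point z, up), on the spindle axis. Below the bar is a free space of 22 mm down to the arm, with only the 13 mm post in it
- work_module: the work: black solenoid module lying in the nest, 33 (x) x 91 (y) x 31 (z) mm, origin at the centre of its underside; its top is 31 mm above that. Its plastic is crushed above 100 N
- can: bystander: green and white aerosol can, 67 mm across, 194 mm tall, origin at the centre of its underside
- standing_module_a: bystander: black solenoid module standing upright, 42 x 38 x 87 mm, origin at the centre of its underside
- standing_module_b: bystander: black solenoid module standing upright, 42 x 38 x 87 mm, origin at the centre of its underside
- spare_module: bystander: black solenoid module lying on the table, 33 x 91 x 31 mm, origin at the centre of its underside
- clamp_spindle: the steel screw spindle with the sprung, rubber-faced round shoe (26 mm across) below it. Origin on its axis, 93 mm below handle_grip with the screw back and 5 mm more per radian turned. The shoe's stem is set shorter or longer from day to day: its underside lies anywhere from 6 mm above to 6 mm below this origin, so contact must be felt
Mind the look-alikes: they are no part of the job. There is more than one size of the clamp_base; the one meant has the size given above. Leave any brown look-alike of the work_module alone.

How it is judged:
By the outcome, as a careful person would: the job done as asked, in the order asked, and still so for the second after the job is handed in, with the robot touching nothing.
It also fails if it takes over 45 s, if anything falls off the work surface, if the arm or the gripper's body presses on something with over 40 N, if the wrist force passes 120 N, or if a joint passes its speed limit or range.

## Robot

A 6-joint arm with a two-finger parallel gripper is mounted at the origin on a cart in front of the work surface, level with it; the furniture and walls round the work are solid. World frame = base frame: x ahead of the robot, y to its left, z up, the work surface at z = 0. Lengths are in mm, angles in rad, forces in N, time in s.
With the tool pointing down it reaches from about 350 to 775 mm from the base axis. Payload 7.3 kg.
Tool frame: the origin (TCP) lies at the very end of the fingers, on their centre line; the grasp point (between the pads) lies 19 mm behind it; z points along the fingers, y is the line along which they close (so a half turn about z gives the same grasp; the last joint's range is limited). The gripper opens to 92 mm and grips with 3 to 60 N. Pads are 19 mm wide; open, the fingers measure 130 mm over their backs; the gripper's body (75 mm by 190 mm) begins 47 mm behind the grasp point.
Start: joints at [1.039, 0.342, 1.524, -0, 1.275, -0.146], TCP at [197.545, 486.437, 226.741] pointing down, gripper open.
Joint ranges: [-2.53, 2.53], [-0.77, 2.02], [0.04, 2.7], [-1, 4.14], [0.28, 2.66], [-3.11, 3.11]. Speed limits (rad/s): [2.57, 2.57, 3.14, 3.14, 3.14, 3.14].

## Interface

Orientations are given as [roll, pitch, yaw] about the fixed x, y, z axes, in that order (R = Rz(yaw) Ry(pitch) Rx(roll)).
In Python, from plant import bot gives the robot as it stands.
- The arm moves only by the tool jog_arm, never from a script. Its argument "targets" is a list of rows, each an object with "xyz": the shift along the tool's x, y, z as a fraction of full scale, a list of three; "spin": the turn about the tool's z as a fraction of full scale. In form: [{"xyz": [x, y, z], "spin": spin}, ...]. A call has exactly 10 rows; each row shifts and turns the commanded pose from where the row before left it, along the tool's axes as they then stand; what a row does not reach is not made up. Full scale, the value 1, is 80 mm for a shift and 0.1 rad for a turn. A row lasts 1/8 s, in which the tool goes at most 62.5 mm and 10.7 degrees, less where a joint would pass 70% of its speed; a pose out of reach is approached as far as the arm can. A call with a number of a shift or a turn outside -1 to 1 is refused whole. A call with a gripper value outside its range is refused whole. "gripper" is the opening in per cent of the stroke, from 0 (shut) to 100 (fully open), set as the call begins (left out, the last holds). The fingers move at their own pace and stop on an object; the grip force is fixed at half the most. Time passes only in rows, so rows that do not move let the fingers close, or fill a call up. It gives the time, the measured TCP pose, the force, the opening and the grip force at its end, in the units of the state.
- bot.get_obs(): the state, without advancing time (a new reading comes with each control period).
- bot.capture(name): name is "side" or "top"; returns the picture (480x640x3 uint8, blue, green, red); there is no depth.
- bot.get_calibration(name): a dict with "vfov" (degrees; the focal length in pixels is half the picture's height over the tangent of half this angle, whatever the lens; pixels are square), "cx", "cy" (the principal point, pixels), "eye" and "rotation" of the camera in the world. Camera axes: x right, y down, z forward; pixel columns grow to the right and rows downward; lengths in mm; the calibration is good to about 2 mm. A picture is of the moment at which its call begins. get_calibration takes no time and is no camera call.
- bot.close_job(): hands the job in; it is judged then, once.
The state is a dict: "time": time; "joint_positions": joint angles; "dq": joint speeds; "tau": joint torques, N m; "tool_pos": TCP position; "tcp_rot": TCP orientation; "contact_force": force on the tool from outside, world axes, zero at the start; "moment": the same for the moment, N m; "grip_width": finger opening in mm; "finger_force": force on a finger pad.
Only numpy, scipy, OpenCV 4.12 (cv2) and the standard library are available. Lean on these libraries where they do the work, as an engineer would, in place of code of your own. Each camera call takes 0.05 s, during which the arm holds its last target. There are 200 camera calls.

## Working session

There is one attempt and no reset: what is moved stays moved. The work goes in short steps, Python scripts to look and compute and a tool call to move; the robot and the scene stay as the last step left them, time stands still between calls to the robot, and variables do not carry over. Pictures are saved under pics/ and viewed, at most 10 in all, crops included, and the job is handed in when it is done.

Besides the shell and the picture viewer there is one more tool, called after "Emit:" by a JSON object that holds its "method" and its "body", one argument or row to a line. jog_arm: Moves the arm, as the interface text tells. Shift numbers are shares of 80 mm and turn numbers shares of 0.1 rad, none past 1 either way. Its arguments: {"type":"object","properties":{"targets":{"type":"array","items":{"type":"object","properties":{"xyz":{"type":"array","items":{"type":"number"}},"spin":{"type":"number"}}}},"gripper":{"type":"number"}},"required":["targets"]}

```bash
mkdir -p pics; ls; python3 - <<'E'
from plant import bot
import cv2
for n in("side","top"):
    cv2.imwrite(f"pics/{n}0.png",bot.capture(n)); print(n,bot.get_calibration(n))
print(bot.get_obs())
E
```

```text
pics
side {'vfov': 52.709689507551765, 'cx': 330.09433440758283, 'cy': 229.00204196637222, 'eye': array([ 184.5830489 , -717.63577024,  763.79960813]), 'rotation': array([-2.2719338 , -0.02036888, -0.40949582])}
top {'vfov': 47.124048139307725, 'cx': 313.8534955693303, 'cy': 258.78392099818865, 'eye': array([ 455.96931645,  -31.52601383, 1314.67487204]), 'rotation': array([-3.09043212,  0.00469378, -1.54672839])}
{'time': 0.1, 'joint_positions': array([ 1.03897006e+00,  3.42651088e-01,  1.52490388e+00, -3.97087582e-06,
        1.27538308e+00, -1.45993664e-01]), 'dq': array([ 0.00073304, -0.00215683, -0.0022046 ,  0.00234914,  0.0001769 ,
        0.00057928]), 'tau': array([ 1.93437561e-03, -4.32002592e+01, -2.44695514e+01,  7.19484617e-02,
        5.27603785e-02, -8.29389865e-05]), 'tool_pos': array([197.37159822, 486.10906199, 226.12161758]), 'tcp_rot': array([-3.14026102e+00, -1.91964554e-04,  2.75576108e+00]), 'contact_force': array([ 0.48656335, -0.56998828, -0.15400889]), 'moment': array([-0.02722973,  0.00679714, -0.00634251]), 'finger_force': 0.0, 'grip_width': 91.92623920668197}
```

View pics/side0.png

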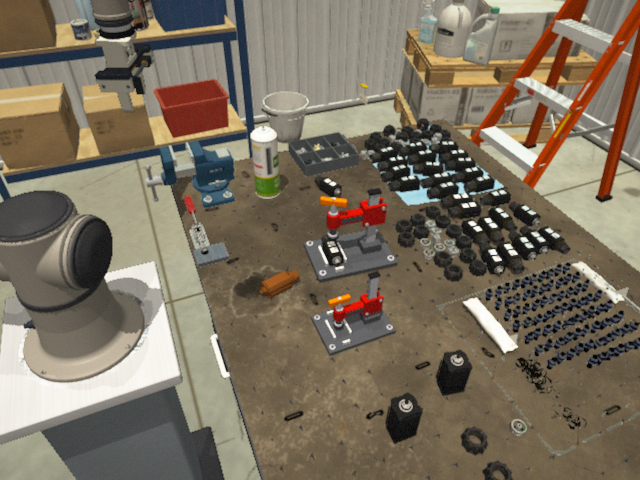

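View pics/top0.png

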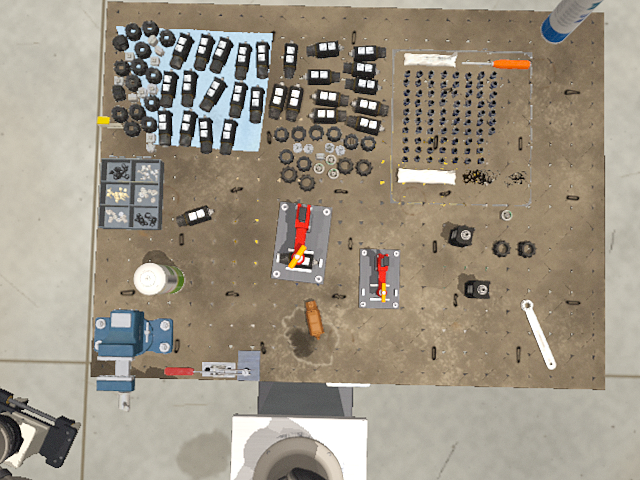

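Side view: the large clamp with a black module is at (350,240) and a smaller, empty clamp is at (355,320). The brown look-alike is at (278,283). Top view: large clamp (302,242), about 78x50 px, which is roughly 185x125 mm and fits; the small one (380,278), about 58x38 px, does not. I'll confirm in one crop.

```bash
python3 - <<'E'
import cv2,numpy as np
s=cv2.imread("pics/side0.png")[180:285,300:400]; t=cv2.imread("pics/top0.png")[190:295,255:345]
f=lambda a,k:cv2.resize(a,None,fx=k,fy=k,interpolation=cv2.INTER_CUBIC)
a=f(s,4);b=f(t,4)
cv2.imwrite("pics/crop1.png",np.hstack([a,b]))
for n,(u0,v0),im in(("side",(300,180),s),("top",(255,190),t)):
    h=cv2.cvtColor(im,cv2.COLOR_BGR2HSV)
    for nm,lo,hi in(("orange",(11,180,150),(25,255,255)),):
        m=cv2.inRange(h,lo,hi); k,l,st,c=cv2.connectedComponentsWithStats(m)
        for i in range(1,k):
            if st[i,4]>8:
                p=np.argwhere(l==i)[:,::-1].astype(np.float32); print(n,nm,st[i],c[i]+[u0,v0],cv2.minAreaRect(p))
E
```

```text
side orange [ 20  16  28  11 208] [333.28365385 201.10096154] ((33.280826568603516, 21.082191467285156), (27.270387649536133, 8.37478256225586), 6.009005546569824)
top orange [41 55 10 12 65] [301.03076923 250.09230769] ((46.30768966674805, 60.0384521484375), (6.1017022132873535, 11.371355056762695), 33.6900634765625)
top orange [33 67 11 11 63] [292.61904762 262.65079365] ((37.80000305175781, 72.4000015258789), (6.260990142822266, 10.733125686645508), 26.56505012512207)
```

View pics/crop1.png

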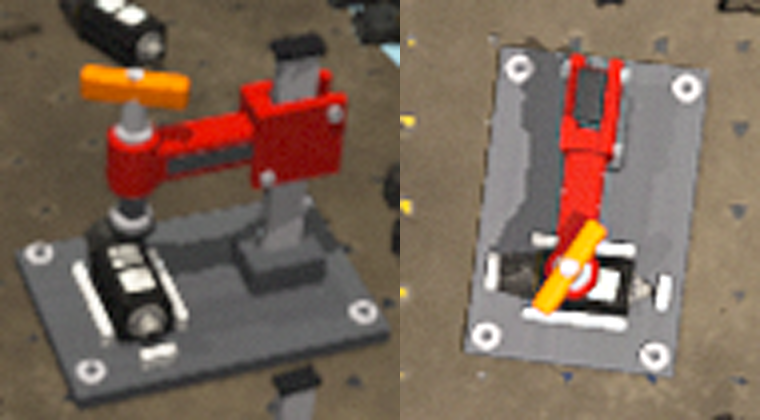

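The crop confirms the large clamp with the black module in its nest. Orange grip centre: crop (569,267) in the top view, (134,82) in the side view. Next I triangulate.

```bash
cat > h.py <<'E'
from plant import bot
import numpy as np, cv2
from scipy.spatial.transform import Rotation as Ro
def ray(n,u,v):
    c=bot.get_calibration(n); f=240/np.tan(np.radians(c['vfov']/2))
    R=Ro.from_rotvec(c['rotation']).as_matrix(); d=R@[(u-c['cx'])/f,(v-c['cy'])/f,1]
    return c['eye'],d/np.linalg.norm(d)
def atz(n,u,v,z):
    e,d=ray(n,u,v); return e+d*(z-e[2])/d[2]
def tri(us,ut):
    A=[];b=[]
    for n,p in(("side",us),("top",ut)):
        e,d=ray(n,*p); P=np.eye(3)-np.outer(d,d); A.append(P);b.append(P@e)
    x,r,*_=np.linalg.lstsq(np.vstack(A),np.hstack(b),rcond=None); return x,r
E
python3 - <<'E'
from h import *
S=lambda x,y:(300+x/4-.4,180+y/4-.4)
T=lambda x,y:(255+(x-400)/4-.4,190+y/4-.4)
print("grip",tri(S(134,84),T(569,267)))
print("cap",tri(S(298,45),T(590,97)))
print("screwTL(side)",tri(S(39,253),T(485,335)),tri(S(90,371),T(655,355)),tri(S(362,311),T(687,87)))
c=np.array([atz("top",*T(*p),12) for p in((500,47),(708,70),(672,375),(465,350))]);print(c)
for z in(140,):
    a=atz("top",*T(540,303),z);b=atz("top",*T(600,228),z);print(a,b,(a+b)/2,np.arctan2(*(b-a)[1::-1]),np.linalg.norm(b-a))
a=atz("side",*S(81,82),140);b=atz("side",*S(188,92),140);print(a,b,np.arctan2(*(b-a)[1::-1]))
E
```

```text
grip (array([ 555.94348595, -268.34521002,  779.28817991]), array([290961.19108484]))
cap (array([ 612.32759671, -213.85645979,  743.8251005 ]), array([268809.00950571]))
screwTL(side) (array([ 541.54143216, -317.22280422,  774.01656563]), array([303897.53903002])) (array([ 531.00650104, -332.86187058,  813.55229674]), array([334849.07761841])) (array([ 623.85820682, -253.67162364,  742.06858163]), array([310054.10310585]))
[[2003.12894189 -413.31404763   12.        ]
 [2344.98273597 -458.75733368   12.        ]
 [2362.78167815 -804.94026269   12.        ]
 [2005.66175387 -712.38974598   12.        ]]
[1949.60130926 -617.48513778  140.        ] [2023.70025574 -556.33464788  140.        ] [1986.6507825  -586.90989283  140.        ] 0.689951464589003 96.0730778336245
[459.22967556 109.73781774 140.        ] [523.39445205 117.37210968 140.        ] 0.11842277493523617
```

```bash
sed -i "s/Ro.from_rotvec(c\['rotation'\])/Ro.from_euler('xyz',c['rotation'])/" h.py
python3 - <<'E'
from h import *
S=lambda x,y:(300+x/4-.4,180+y/4-.4)
T=lambda x,y:(255+(x-400)/4-.4,190+y/4-.4)
g,r=tri(S(134,84),T(569,267));print("grip",g,r)
print("cap",tri(S(298,45),T(590,97)))
print("screws",tri(S(39,253),T(485,335)),tri(S(90,371),T(655,355)),tri(S(362,311),T(687,87)))
c=np.array([atz("top",*T(*p),12) for p in((500,47),(708,70),(672,375),(465,350))]);print(c,c.mean(0),np.linalg.norm(np.diff(c,axis=0),axis=1))
z=g[2]
a=atz("top",*T(540,303),z);b=atz("top",*T(600,228),z);print(a,b,(a+b)/2,np.arctan2(*(b-a)[1::-1]),np.linalg.norm(b-a))
a=atz("side",*S(81,82),z);b=atz("side",*S(188,92),z);print(a,b,np.arctan2(*(b-a)[1::-1]),np.linalg.norm(b-a))
print("can",[atz("top",152,278,194)],"mods",atz("top",461,236,87),atz("top",478,289,87),"spare",atz("top",196,215,20))
E
```

```text
grip [519.81015172  10.66956786 164.00513874] [1.5596983]
cap (array([609.06501364,   1.46348324, 170.9376455 ]), array([3.84588621]))
screws (array([486.97965645,  64.75741064,  13.33906822]), array([3.17024387])) (array([477.2320738 , -35.89881064,  14.25029131]), array([1.663157])) (array([636.61960749, -51.19102832,  15.15172713]), array([1.62491407]))
[[657.60302453  61.11639594  12.        ]
 [646.71401414 -63.09025389  12.        ]
 [464.85150626 -45.88425698  12.        ]
 [476.68312869  76.9101783   12.        ]] [561.46291841   7.26301584  12.        ] [124.6830478  182.67462358 123.36312507]
[499.77851046  25.70369176 164.00513874] [539.84667087  -4.70156645 164.00513874] [519.81259067  10.50106266 164.00513874] -0.6491337207085681 50.29848115197517
[495.93431446  22.14496485 164.00513874] [543.63783546  -6.26299458 164.00513874] -0.5371120404524239 55.52151002066506
can [array([466.14459736, 303.97356128, 194.        ])] mods [ 577.50358879 -351.9055321    87.        ] [ 460.09560501 -390.89388138   87.        ] spare [619.22207238 257.60467909  20.        ]
```

Emit:
{"method": "jog_arm", "body": {
  "targets": [
    {"xyz": [-0.6, -0.4, 0], "spin": 0.17},
    {"xyz": [-0.6, -0.4, 0], "spin": 0},
    {"xyz": [-0.6, -0.4, 0], "spin": 0},
    {"xyz": [-0.6, -0.4, 0], "spin": 0},
    {"xyz": [-0.6, -0.4, 0], "spin": 0},
    {"xyz": [-0.6, -0.4, 0], "spin": 0},
    {"xyz": [-0.6, -0.4, 0], "spin": 0},
    {"xyz": [-0.6, -0.4, 0], "spin": 0},
    {"xyz": [-0.5, -0.3, 0], "spin": 0.8},
    {"xyz": [0, 0, 0], "spin": 0.8}
  ]
}}

```text
time: 1.35
tool_pos: [480.1, 60.4, 226.1]
tcp_rot: [-3.141, -0.0, 2.572]
contact_force: [0.5, 0.2, -0.5]
grip_width: 92.1
finger_force: 0.0
```

Emit:
{"method": "jog_arm", "body": {
  "targets": [
    {"xyz": [-0.35, -0.13, 0], "spin": 0},
    {"xyz": [-0.4, -0.13, 0], "spin": 0},
    {"xyz": [0, 0, 0.25], "spin": 0},
    {"xyz": [0, 0, 0.25], "spin": 0},
    {"xyz": [0, 0, 0], "spin": 0},
    {"xyz": [0, 0, 0], "spin": 0},
    {"xyz": [0, 0, 0], "spin": 0},
    {"xyz": [0, 0, 0], "spin": 0},
    {"xyz": [0, 0, 0], "spin": 0},
    {"xyz": [0, 0, 0], "spin": 0}
  ],
  "gripper": 50
}}

```text
time: 2.6
tool_pos: [518.3, 13.6, 186.8]
tcp_rot: [3.141, 0.0, 2.579]
contact_force: [-0.6, 0.5, 0.9]
grip_width: 45.7
finger_force: 0.0
```

```bash
python3 - <<'E'
from h import *
o=bot.get_obs();print(o['tool_pos'],o['tcp_rot'],o['moment'],o['contact_force'])
s=bot.capture("side")[130:280,280:420];t=bot.capture("top")[190:290,255:345]
cv2.imwrite("pics/c2.png",np.hstack([cv2.resize(s,(448,480),interpolation=2),cv2.resize(t,(352,480),interpolation=2)]))
E
```

```text
[518.31985783  13.60080639 186.83169748] [3.14141185e+00 1.20169943e-04 2.57881684e+00] [0.03867873 0.03550546 0.01102577] [-0.64490253  0.48396396  0.91405336]
```

View pics/c2.png

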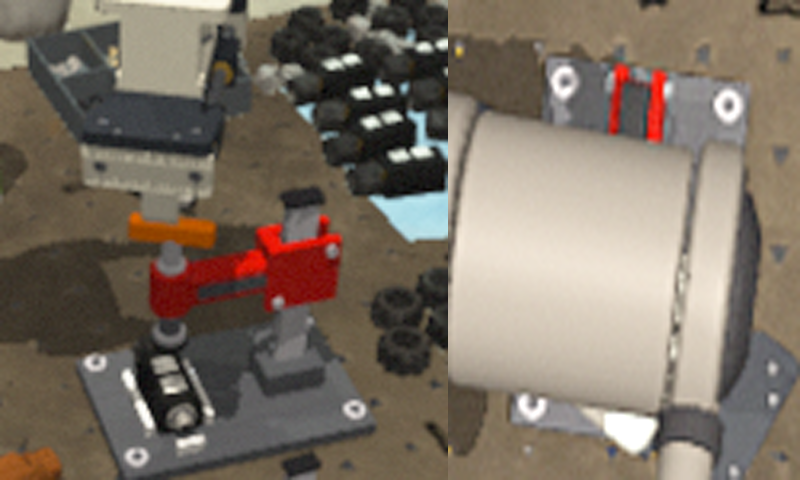

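The side view shows the fingers straight above and aligned with the orange bar (crop 172,230), so I go down around it.

Emit:
{"method": "jog_arm", "body": {
  "targets": [
    {"xyz": [-0.036, -0.022, 0], "spin": 0},
    {"xyz": [0, 0, 0.15], "spin": 0},
    {"xyz": [0, 0, 0.15], "spin": 0},
    {"xyz": [0, 0, 0.1], "spin": 0},
    {"xyz": [0, 0, 0.1], "spin": 0},
    {"xyz": [0, 0, 0], "spin": 0},
    {"xyz": [0, 0, 0], "spin": 0},
    {"xyz": [0, 0, 0], "spin": 0},
    {"xyz": [0, 0, 0], "spin": 0},
    {"xyz": [0, 0, 0], "spin": 0}
  ]
}}

```text
time: 3.95
tool_pos: [519.9, 10.5, 146.9]
tcp_rot: [3.141, 0.0, 2.579]
contact_force: [0.3, 0.6, -0.1]
grip_width: 45.6
finger_force: 0.0
```

Emit:
{"method": "jog_arm", "body": {
  "targets": [
    {"xyz": [0, 0, 0], "spin": 0},
    {"xyz": [0, 0, 0], "spin": 0},
    {"xyz": [0, 0, 0], "spin": 0},
    {"xyz": [0, 0, 0], "spin": 0},
    {"xyz": [0, 0, 0], "spin": 0},
    {"xyz": [0, 0, 0], "spin": 0},
    {"xyz": [0, 0, 0], "spin": 0},
    {"xyz": [0, 0, 0], "spin": 0},
    {"xyz": [0, 0, 0], "spin": 0},
    {"xyz": [0, 0, 0], "spin": 0}
  ],
  "gripper": 0
}}

```text
time: 5.2
tool_pos: [519.7, 10.5, 146.7]
tcp_rot: [-3.141, -0.0, 2.579]
contact_force: [-0.6, -2.2, 1.3]
grip_width: 12.0
finger_force: 30.0
```

```bash
python3 - <<'E'
from h import *
o=bot.get_obs();print(o['tool_pos'],o['tcp_rot'],o['moment'],o['contact_force'],o['grip_width'],o['finger_force'])
E
```

```text
[519.7072797   10.5246341  146.68372962] [-3.14148682e+00 -2.19247620e-04  2.57880665e+00] [-0.40199641  0.37064476 -0.08127723] [-0.59798937 -2.16418822  1.33382217] 12.02685328574232 29.992814138531685
```

Emit:
{"method": "jog_arm", "body": {
  "targets": [
    {"xyz": [0, 0, 0.02], "spin": 0},
    {"xyz": [0, 0, 0.02], "spin": 0},
    {"xyz": [0, 0, 0.02], "spin": 0},
    {"xyz": [0, 0, 0.02], "spin": 0},
    {"xyz": [0, 0, 0.02], "spin": 0},
    {"xyz": [0, 0, 0.02], "spin": 0},
    {"xyz": [0, 0, 0.02], "spin": 0},
    {"xyz": [0, 0, 0.02], "spin": 0},
    {"xyz": [0, 0, 0.0], "spin": 0},
    {"xyz": [0, 0, 0], "spin": 0}
  ]
}}

```text
time: 6.45
tool_pos: [519.7, 10.6, 133.8]
tcp_rot: [3.142, -0.0, 2.579]
contact_force: [-3.9, -1.4, 2.0]
grip_width: 11.9
finger_force: 30.0
```

Emit:
{"method": "jog_arm", "body": {
  "targets": [
    {"xyz": [0, 0, 0.01], "spin": 0},
    {"xyz": [0, 0, 0.01], "spin": 0},
    {"xyz": [0, 0, 0.01], "spin": 0},
    {"xyz": [0, 0, 0.01], "spin": 0},
    {"xyz": [0, 0, 0.01], "spin": 0},
    {"xyz": [0, 0, 0], "spin": 0},
    {"xyz": [0, 0, 0], "spin": 0},
    {"xyz": [0, 0, 0], "spin": 0},
    {"xyz": [0, 0, 0], "spin": 0},
    {"xyz": [0, 0, 0], "spin": 0}
  ]
}}

```text
time: 7.7
tool_pos: [519.7, 10.6, 129.9]
tcp_rot: [-3.142, -0.0, 2.579]
contact_force: [-5.1, -1.6, 3.1]
grip_width: 11.7
finger_force: 30.0
```

Emit:
{"method": "jog_arm", "body": {
  "targets": [
    {"xyz": [0, 0, 0.01], "spin": 0},
    {"xyz": [0, 0, 0.01], "spin": 0},
    {"xyz": [0, 0, 0.01], "spin": 0},
    {"xyz": [0, 0, 0], "spin": 0},
    {"xyz": [0, 0, 0], "spin": 0},
    {"xyz": [0, 0, 0], "spin": 0},
    {"xyz": [0, 0, 0], "spin": 0},
    {"xyz": [0, 0, 0], "spin": 0},
    {"xyz": [0, 0, 0], "spin": 0},
    {"xyz": [0, 0, 0], "spin": 0}
  ]
}}

```text
time: 8.95
tool_pos: [519.7, 10.6, 127.5]
tcp_rot: [3.142, -0.0, 2.579]
contact_force: [-5.1, -1.4, 2.3]
grip_width: 11.9
finger_force: 30.0
```

```bash
python3 - <<'E'
from h import *
o=bot.get_obs();print(o['tool_pos'],o['moment'],o['contact_force'])
s=bot.capture("side")[180:270,300:400]
cv2.imwrite("pics/c3.png",cv2.resize(s,(660,594),interpolation=2))
E
```

```text
[519.73402207  10.57665874 127.52363098] [-0.36279914  0.79880441 -0.04461278] [-5.06995434 -1.44058728  2.32118365]
```

View pics/c3.png

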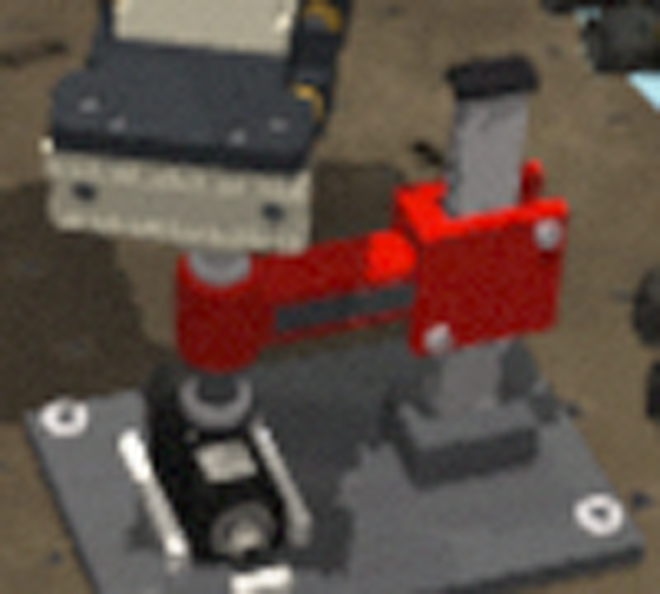

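The shoe (crop 215,400) is only millimetres above the module and the arm is level. I continue down in small steps.

Emit:
{"method": "jog_arm", "body": {
  "targets": [
    {"xyz": [0, 0, 0.01], "spin": 0},
    {"xyz": [0, 0, 0.01], "spin": 0},
    {"xyz": [0, 0, 0.005], "spin": 0},
    {"xyz": [0, 0, 0], "spin": 0},
    {"xyz": [0, 0, 0], "spin": 0},
    {"xyz": [0, 0, 0], "spin": 0},
    {"xyz": [0, 0, 0], "spin": 0},
    {"xyz": [0, 0, 0], "spin": 0},
    {"xyz": [0, 0, 0], "spin": 0},
    {"xyz": [0, 0, 0], "spin": 0}
  ]
}}

```text
time: 10.25
tool_pos: [519.7, 10.6, 125.5]
tcp_rot: [3.142, -0.0, 2.579]
contact_force: [-5.4, -2.4, 2.8]
grip_width: 11.8
finger_force: 30.0
```

Emit:
{"method": "jog_arm", "body": {
  "targets": [
    {"xyz": [0, 0, 0.01], "spin": 0},
    {"xyz": [0, 0, 0.01], "spin": 0},
    {"xyz": [0, 0, 0.005], "spin": 0},
    {"xyz": [0, 0, 0], "spin": 0},
    {"xyz": [0, 0, 0], "spin": 0},
    {"xyz": [0, 0, 0], "spin": 0},
    {"xyz": [0, 0, 0], "spin": 0},
    {"xyz": [0, 0, 0], "spin": 0},
    {"xyz": [0, 0, 0], "spin": 0},
    {"xyz": [0, 0, 0], "spin": 0}
  ]
}}

```text
time: 11.5
tool_pos: [519.7, 10.6, 123.5]
tcp_rot: [-3.142, -0.0, 2.579]
contact_force: [-3.6, -1.5, 2.8]
grip_width: 12.0
finger_force: 30.0
```

Emit:
{"method": "jog_arm", "body": {
  "targets": [
    {"xyz": [0, 0, 0.01], "spin": 0},
    {"xyz": [0, 0, 0.01], "spin": 0},
    {"xyz": [0, 0, 0.005], "spin": 0},
    {"xyz": [0, 0, 0], "spin": 0},
    {"xyz": [0, 0, 0], "spin": 0},
    {"xyz": [0, 0, 0], "spin": 0},
    {"xyz": [0, 0, 0], "spin": 0},
    {"xyz": [0, 0, 0], "spin": 0},
    {"xyz": [0, 0, 0], "spin": 0},
    {"xyz": [0, 0, 0], "spin": 0}
  ]
}}

```text
time: 12.75
tool_pos: [519.7, 10.6, 121.5]
tcp_rot: [3.142, -0.0, 2.579]
contact_force: [-5.3, -1.7, 3.0]
grip_width: 11.7
finger_force: 30.0
```

Emit:
{"method": "jog_arm", "body": {
  "targets": [
    {"xyz": [0, 0, 0.01], "spin": 0},
    {"xyz": [0, 0, 0.01], "spin": 0},
    {"xyz": [0, 0, 0.005], "spin": 0},
    {"xyz": [0, 0, 0], "spin": 0},
    {"xyz": [0, 0, 0], "spin": 0},
    {"xyz": [0, 0, 0], "spin": 0},
    {"xyz": [0, 0, 0], "spin": 0},
    {"xyz": [0, 0, 0], "spin": 0},
    {"xyz": [0, 0, 0], "spin": 0},
    {"xyz": [0, 0, 0], "spin": 0}
  ]
}}

```text
time: 14.0
tool_pos: [519.9, 10.6, 120.7]
tcp_rot: [3.141, 0.001, 2.579]
contact_force: [-8.2, -0.9, 12.4]
grip_width: 11.6
finger_force: 30.0
```

Contact is felt: about 9 N above the sliding friction. I ease the vertical push a little and start screwing.

Emit:
{"method": "jog_arm", "body": {
  "targets": [
    {"xyz": [0, 0, -0.006], "spin": 0},
    {"xyz": [0, 0, 0], "spin": 0.4},
    {"xyz": [0, 0, 0], "spin": 0.4},
    {"xyz": [0, 0, 0], "spin": 0.4},
    {"xyz": [0, 0, 0], "spin": 0.4},
    {"xyz": [0, 0, 0], "spin": 0.4},
    {"xyz": [0, 0, 0], "spin": 0.4},
    {"xyz": [0, 0, 0], "spin": 0.4},
    {"xyz": [0, 0, 0], "spin": 0.4},
    {"xyz": [0, 0, 0], "spin": 0.4}
  ]
}}

```text
time: 15.25
tool_pos: [520.5, 10.9, 121.6]
tcp_rot: [3.14, 0.001, 2.219]
contact_force: [-6.0, -0.2, 14.9]
grip_width: 12.1
finger_force: 30.4
```

```bash
cat > o.py <<'E'
from h import *
o=bot.get_obs();print(o['time'],o['tool_pos'].round(2),o['tcp_rot'].round(4),o['moment'].round(3),o['contact_force'].round(1),o['dq'][5].round(3))
E
python3 o.py
```

```text
15.25 [520.49  10.9  121.56] [3.1396e+00 1.4000e-03 2.2188e+00] [-0.036  1.104  0.43 ] [-6.  -0.2 14.9] 0.317
```

Emit:
{"method": "jog_arm", "body": {
  "targets": [
    {"xyz": [0, 0, -0.008], "spin": 0},
    {"xyz": [0, 0, -0.008], "spin": 0},
    {"xyz": [0, 0, 0], "spin": 0},
    {"xyz": [0, 0, 0], "spin": 0},
    {"xyz": [0, 0, -0.001], "spin": 0.3},
    {"xyz": [0, 0, -0.001], "spin": 0.3},
    {"xyz": [0, 0, -0.001], "spin": 0.3},
    {"xyz": [0, 0, -0.001], "spin": 0.3},
    {"xyz": [0, 0, -0.001], "spin": 0.3},
    {"xyz": [0, 0, -0.001], "spin": 0.3}
  ]
}}

```text
time: 16.5
tool_pos: [520.9, 10.9, 122.6]
tcp_rot: [3.139, 0.001, 2.039]
contact_force: [-2.6, -0.3, 5.6]
grip_width: 11.9
finger_force: 30.3
```

```bash
python3 o.py
```

```text
16.5 [520.85  10.89 122.57] [3.1391e+00 1.0000e-03 2.0389e+00] [0.014 0.67  0.395] [-2.6 -0.3  5.6] 0.239
```

Emit:
{"method": "jog_arm", "body": {
  "targets": [
    {"xyz": [0, 0, -0.006], "spin": 0.3},
    {"xyz": [0, 0, 0], "spin": 0.3},
    {"xyz": [0, 0, 0], "spin": 0.3},
    {"xyz": [0, 0, 0], "spin": 0.3},
    {"xyz": [0, 0, 0], "spin": 0.3},
    {"xyz": [0, 0, 0], "spin": 0.3},
    {"xyz": [0, 0, 0], "spin": 0.3},
    {"xyz": [0, 0, 0], "spin": 0.3},
    {"xyz": [0, 0, 0], "spin": 0.3},
    {"xyz": [0, 0, 0], "spin": 0.3}
  ]
}}

```text
time: 17.75
tool_pos: [521.2, 10.9, 123.1]
tcp_rot: [3.138, 0.0, 1.738]
contact_force: [0.5, 1.5, 7.7]
grip_width: 12.5
finger_force: 30.7
```

```bash
python3 o.py
```

```text
17.75 [521.24  10.88 123.15] [3.1380e+00 2.0000e-04 1.7377e+00] [0.259 0.217 0.506] [0.5 1.5 7.7] 0.238
```

Emit:
{"method": "jog_arm", "body": {
  "targets": [
    {"xyz": [0, 0, -0.005], "spin": 0},
    {"xyz": [0, 0, -0.004], "spin": 0},
    {"xyz": [0, 0, 0], "spin": 0},
    {"xyz": [0, 0, 0], "spin": 0.25},
    {"xyz": [0, 0, 0], "spin": 0.3},
    {"xyz": [0, 0, 0], "spin": 0.3},
    {"xyz": [0, 0, 0], "spin": 0.3},
    {"xyz": [0, 0, 0], "spin": 0.3},
    {"xyz": [0, 0, 0], "spin": 0.3},
    {"xyz": [0, 0, 0], "spin": 0.3}
  ]
}}

```text
time: 19.0
tool_pos: [521.5, 10.8, 123.6]
tcp_rot: [3.138, -0.0, 1.533]
contact_force: [6.1, 3.0, 5.0]
grip_width: 12.6
finger_force: 30.9
```

```bash
python3 o.py
```

```text
19.0 [521.47  10.82 123.58] [ 3.1377e+00 -5.0000e-04  1.5329e+00] [ 0.438 -0.405  0.522] [6.1 3.  5. ] 0.238
```

Emit:
{"method": "jog_arm", "body": {
  "targets": [
    {"xyz": [0, 0.004, -0.003], "spin": 0},
    {"xyz": [0, 0.003, -0.002], "spin": 0},
    {"xyz": [0, 0, 0], "spin": 0},
    {"xyz": [0, 0, 0], "spin": 0},
    {"xyz": [0, 0, 0], "spin": 0.2},
    {"xyz": [0, 0, 0], "spin": 0.25},
    {"xyz": [0, 0, 0], "spin": 0.25},
    {"xyz": [0, 0, 0], "spin": 0.25},
    {"xyz": [0, 0, 0], "spin": 0.25},
    {"xyz": [0, 0, 0], "spin": 0.25}
  ]
}}

```text
time: 20.25
tool_pos: [521.7, 10.8, 123.8]
tcp_rot: [3.139, -0.001, 1.388]
contact_force: [4.6, 2.8, 4.4]
grip_width: 12.6
finger_force: 31.1
```

```bash
python3 o.py
```

```text
20.25 [521.69  10.79 123.84] [ 3.1386e+00 -9.0000e-04  1.3882e+00] [ 0.458 -0.397  0.559] [4.6 2.8 4.4] 0.197
```

Emit:
{"method": "jog_arm", "body": {
  "targets": [
    {"xyz": [0, 0, 0], "spin": 0},
    {"xyz": [0, 0, 0], "spin": 0},
    {"xyz": [0, 0, 0], "spin": 0},
    {"xyz": [0, 0, 0], "spin": 0},
    {"xyz": [0, 0, 0], "spin": 0},
    {"xyz": [0, 0, 0], "spin": 0},
    {"xyz": [0, 0, 0], "spin": 0},
    {"xyz": [0, 0, 0], "spin": 0},
    {"xyz": [0, 0, 0], "spin": 0},
    {"xyz": [0, 0, 0], "spin": 0}
  ],
  "gripper": 40
}}

```text
time: 21.5
tool_pos: [520.4, 10.6, 123.4]
tcp_rot: [3.142, -0.0, 1.389]
contact_force: [-0.2, 0.3, -0.7]
grip_width: 36.7
finger_force: 0.0
```

Emit:
{"method": "jog_arm", "body": {
  "targets": [
    {"xyz": [0, 0, -0.05], "spin": 0},
    {"xyz": [0, 0, -0.1], "spin": 0},
    {"xyz": [0, 0, -0.15], "spin": 0},
    {"xyz": [0, 0, -0.2], "spin": 0},
    {"xyz": [0, 0, -0.3], "spin": 0},
    {"xyz": [0, 0, -0.3], "spin": 0},
    {"xyz": [0, 0, -0.2], "spin": 0},
    {"xyz": [0, 0, 0], "spin": 0},
    {"xyz": [0, 0, 0], "spin": 0},
    {"xyz": [0, 0, 0], "spin": 0}
  ]
}}

```text
time: 22.75
tool_pos: [520.0, 10.6, 226.6]
tcp_rot: [-3.14, 0.0, 1.389]
contact_force: [-1.1, -1.1, -0.0]
grip_width: 36.6
finger_force: 0.0
```

```bash
python3 o.py; python3 - <<'E'
from h import *
s=bot.capture("side")[180:270,300:400]
cv2.imwrite("pics/c4.png",cv2.resize(s,(660,594),interpolation=2))
E
```

```text
22.75 [519.97  10.58 226.6 ] [-3.1401  0.      1.3888] [-0.088  0.102 -0.027] [-1.1 -1.1 -0. ] -0.0
```

View pics/c4.png

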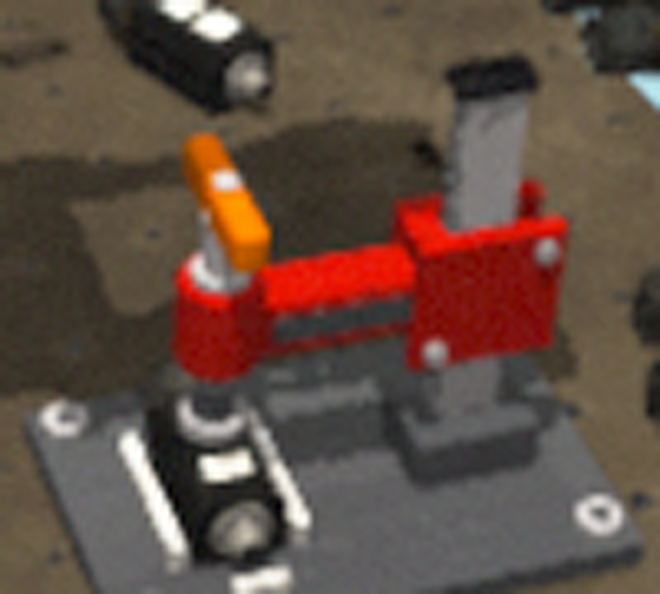

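The shoe sits on the module in its nest (crop 215,410), the handle has turned and the arm is tilted slightly. The gripper is clear, so I hand in.

```bash
python3 -c "
from plant import bot
print(bot.close_job())"
```

```text
the job is handed in; nothing more can be done
None
```

The module is clamped and the job is handed in at about 23 s: I slid the arm down to about 9 N of contact, then screwed the handle about 1.2 rad. I estimate a grip of 40–48 N from the handle torque (0.56 N m at the last turn, just before letting go); it was not measured directly after release.

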